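# Fit the matching UV mask on the exposure jig

### The job

Fit the mask plate whose window has the same shape as the sample piece lying in the square frame at the foot of the exposure jig: take it by its handle, bring it in from the front over the jig's two pins and slide it back under the rear lip until its holes drop over the pins and it lies flat on the deck, then let go. Leave the other mask plate, both sample pieces and the things standing around where they are.

Things in the scene. Friction and masses are not known exactly. Their poses are not given: they have to be found in the camera images.
- jig: Fixed aluminium UV-exposure jig, 170 (x) x 150 (y) mm, on the worktop. Origin: centre of its underside; z up; +x points to its rear, where the lip is. Flat deck, top 45 mm above the origin, with a 67 mm round opening (centre x = +22 mm, y = 0) over a glass dish, and two pins standing up from it. The deck is open at the front (-x) and sides.
- lip (a point): Middle of the front lower edge of the jig's overhanging rear lip, at jig (+47, 0, 62) mm: underside 17 mm and top 23 mm above the deck. The lip is 110 mm wide (y) and reaches back to the jig's end; a stop face stands under it at jig x = +67 mm.
- home (a point): Where a mask plate's origin is when home, at jig (0, 0, 45) mm, plate axes parallel to the jig's. The plate's rear 18 mm is then under the lip, so it cannot be lowered straight down: it comes in from the front along jig +x, above the pins, and drops at the end.
- pin_a (a point): Foot of one locating pin, on the deck at jig (+30, +43, 45) mm. The pins are 8 mm in diameter and 8 mm tall; the lower 3 mm is straight, then they taper to a 3 mm flat tip.
- pin_b (a point): Foot of the other, equal pin, at jig (-45, -43, 45) mm.
- sample_frame (a point): Centre, at worktop height, of the low square frame (76 mm inside, bars 6 mm wide and high) fixed to the foot of the jig at its front, at jig (-128, +50, 0) mm. The sample that lies in it says which mask is wanted.
- mask_round: Loose dark steel mask plate, 130 (x) x 110 (y) x 5 mm, about 0.2 kg, with a round window, 44 mm in diameter, centred at plate (+22, 0) mm, and two 11 mm locating holes at plate (+30, +43) and (-45, -43) mm. Origin: centre of its underside; z up. Lies flat on the worktop, right of the jig, at the start. Its +x edge is the one that goes under the jig's lip.
- mask_round_handle (a point): Centre of the top of mask_round's handle bar, at plate (-28, 0, 37) mm; axes as the plate's. The bar is black, upright, 12 mm thick (x), 50 mm long (y), 32 mm tall, standing on the 5 mm plate; pinch it from above across its thickness (along plate x).
- mask_round_hole_a (a point): On mask_round: the centre of a hole on the plate's underside; belongs over pin_a of the jig when home.
- mask_round_hole_b (a point): On mask_round: the centre of a hole on the plate's underside; belongs over pin_b of the jig when home.
- mask_slot: Loose dark steel mask plate, 130 (x) x 110 (y) x 5 mm, about 0.2 kg, with an oblong window, 22 mm (x) by 64 mm (y), centred at plate (+22, 0) mm, and two 11 mm locating holes at plate (+30, +43) and (-45, -43) mm. Origin: centre of its underside; z up. Lies flat on the worktop, right of the jig, at the start. Its +x edge is the one that goes under the jig's lip.
- mask_slot_handle (a point): Centre of the top of mask_slot's handle bar, at plate (-28, 0, 37) mm; axes as the plate's. The bar is black, upright, 12 mm thick (x), 50 mm long (y), 32 mm tall, standing on the 5 mm plate; pinch it from above across its thickness (along plate x).
- mask_slot_hole_a (a point): On mask_slot: the centre of a hole on the plate's underside; belongs over pin_a of the jig when home.
- mask_slot_hole_b (a point): On mask_slot: the centre of a hole on the plate's underside; belongs over pin_b of the jig when home.
- sample_round: Loose dark steel disc, 42 mm in diameter, 5 mm thick: the piece punched from a round window. Origin: centre of its underside. It lies flat on the worktop, either in the sample frame or out on the worktop left of the jig.
- sample_slot: Loose dark steel oblong, 20 x 62 x 5 mm: the piece punched from an oblong window. Origin: centre of its underside. It lies flat on the worktop, either in the sample frame or out on the worktop left of the jig (the other sample is at the other place).
- flask: Bystander: conical glass flask with a cotton plug, 61 mm wide, 111 mm tall. Origin: centre of its underside.
- jar: Bystander: jar with a black cap, 60 mm wide, 125 mm tall. Origin: centre of its underside.
There are look-alikes about, which are no part of the job. Leave any green look-alike of the mask_slot alone.

How it is judged:
By the outcome, as a careful person would: the job done as asked, in the order asked, and still so for the second after the job is handed in, with the robot touching nothing.
It also fails if it takes over 35 s, if anything falls off the work surface, if the arm or the gripper's body presses on something with over 40 N, if the wrist force passes 120 N, or if a joint passes its speed limit or range.

### The arm

A 6-joint arm with a two-finger parallel gripper is mounted at the origin on a cart in front of the work surface, level with it; the furniture and walls round the work are solid. World frame = base frame: x ahead of the robot, y to its left, z up, the work surface at z = 0. Lengths are in m, angles in rad, forces in N, time in s.
With the tool pointing down it reaches from about 0.275 to 0.725 m from the base axis. Payload 5.6 kg.
Tool frame: the origin (TCP) lies midway between the tips of the shut fingers; the grasp point (between the pads) lies behind it (ctrl.grip_point_offset is the z of the grasp point in the tool frame, in m); z points along the fingers, y is the line along which they close (so a half turn about z gives the same grasp; the last joint's range is limited). The gripper opens to 85 mm and grips with 20 to 120 N. Pads are 22 mm wide; open, the fingers measure 114 mm over their backs; the gripper's body (76 mm by 85 mm) begins 54 mm behind the grasp point. The pads swing forward as they close: fully open they stand 13 mm farther back than shut.
Start: joints at [-0.903, 0.255, 0.108, 0, -1.424, -0.285], TCP at [0.205, -0.51, 0.231] pointing down, gripper open.
Joint ranges: [-2.95, 2.95], [-1.21, 1.97], [-1.09, 1.5], [-2.87, 1.71], [-2.94, -0.07], [-3.05, 3.05]. Speed limits (rad/s): [2.57, 2.57, 3.14, 3.14, 3.14, 3.14].

### API

Orientations are given as a unit quaternion [x, y, z, w].
In Python, from workcell import ctrl gives the robot as it stands.
- The arm moves only by the shell command python3 -m inch 'ROWS' [OPENING] [FORCE]. ROWS is a JSON object of lists of equal length, an entry for each row: "travel": the shift along the tool's x, y, z in m, a list of three; "delta_rot": the turn, a rotation vector about the tool's x, y, z in degrees, a list of three. A call has 1 to 12 rows; each row is the pose to reach, as a shift and turn from the pose commanded when the call began, along the tool's axes at that moment; what a row does not reach only later rows make up. A row lasts 1/12 s, in which the tool goes at most 41.7 mm and 7.16 degrees, less where a joint would pass 70% of its speed; a pose out of reach is approached as far as the arm can. A call with a gripper value outside its range is refused whole. OPENING is the opening, from 0 (shut) to 1 (fully open), set as the call begins (- or left out, the last holds). The fingers move at their own pace and stop on an object; FORCE is the grip in N (left out, the last holds). Time passes only in rows, so rows that repeat a pose let the fingers close. It gives the time, the measured TCP pose, the force, the opening and the grip force at its end, in the units of the state.
- ctrl.get_obs(): the state, without advancing time (a new reading comes with each control period).
- ctrl.capture(name): name is "scene" or "side" or "wrist"; returns (picture, depth): 480x640x3 uint8, red, green, blue; 480x640 float32, m along the optical axis (not along the pixel's ray), 0 where there is no reading.
- ctrl.camera_info(name): a dict with "vertical_fov" (degrees; the focal length in pixels is half the picture's height over the tangent of half this angle, whatever the lens; pixels are square), "cx", "cy" (the principal point, pixels), "world_from_camera" (4x4, takes a point from camera to world coordinates). Camera axes: x right, y up, looking along -z (the intrinsics and any distortion apply to the point x, -y, -z); pixel columns grow to the right and rows downward; lengths in m; the calibration is good to about 2 mm. A picture is of the moment at which its call begins: read the wrist's pose just before it. camera_info takes no time and is no camera call; for the wrist camera it gives the pose at the moment of the call.
- ctrl.finish_job(): hands the job in; it is judged then, once.
The state is a dict: "time_s": time; "joints": joint angles; "joint_vel": joint speeds; "effort": joint torques, N m; "ee_pos": TCP position; "orientation": TCP orientation; "wrist_force": force on the tool from outside, world axes, zero at the start; "torque": the same for the moment, N m; "grip_width": finger opening in m; "finger_force": force on a finger pad.
Only numpy, scipy, OpenCV 4.12 (cv2) and the standard library are available. Lean on these libraries where they do the work, as an engineer would, in place of code of your own. Each camera call takes 0.05 s, during which the arm holds its last target. There are 200 camera calls.

## Working session

There is one attempt and no reset: what is moved stays moved. The work goes in short steps, Python scripts to look and compute and a shell command to move; the robot and the scene stay as the last step left them, time stands still between calls to the robot, and variables do not carry over. Pictures are saved under pics/ and viewed, at most 12 in all, crops included, and the job is handed in when it is done.

```bash
mkdir -p pics; ls
cat > h.py <<'E'
import numpy as np, cv2
from workcell import ctrl
def shot(n,f):
    i=ctrl.camera_info(n); p,d=ctrl.capture(n)
    cv2.imwrite(f'pics/{f}.png',p[:,:,::-1]); np.savez(f'pics/{f}.npz',p=p,d=d,T=np.array(i['world_from_camera']),f=240/np.tan(np.radians(i['vertical_fov'])/2),cx=i['cx'],cy=i['cy'])
    return i
def load(f): return np.load(f'pics/{f}.npz')
def ray(s,u,v):
    return s['T'][:3,:3]@np.array([(u-s['cx'])/s['f'],-(v-s['cy'])/s['f'],-1.])
def atz(s,u,v,z):
    r=ray(s,u,v);o=s['T'][:3,3];return o+r*(z-o[2])/r[2]
def atd(s,u,v):
    return s['T'][:3,3]+ray(s,u,v)*np.median([x for x in s['d'][int(v)-1:int(v)+2,int(u)-1:int(u)+2].ravel() if x>0] or [0])
def proj(s,P):
    c=s['T'][:3,:3].T@(np.array(P)-s['T'][:3,3]); return s['cx']+s['f']*c[0]/-c[2], s['cy']-s['f']*c[1]/-c[2]
E
python3 - <<'E'
from h import *
for n in('scene','side','wrist'):
    i=shot(n,n+'0'); print(n,{k:v for k,v in i.items() if k!='world_from_camera'},np.round(i['world_from_camera'],3).tolist())
print(ctrl.get_obs(), ctrl.grip_point_offset)
E
```

```text
pics
scene {'vertical_fov': 56.603443623457345, 'cx': 319.1360097409186, 'cy': 229.34793793421696} [[-0.737, 0.425, -0.525, 0.005], [-0.675, -0.469, 0.569, 0.551], [-0.004, 0.775, 0.632, 0.766], [0.0, 0.0, 0.0, 1.0]]
side {'vertical_fov': 52.278480224641484, 'cx': 321.53700496661094, 'cy': 238.51159700939897} [[0.864, 0.354, -0.359, 0.005], [-0.504, 0.582, -0.638, -1.071], [-0.017, 0.732, 0.681, 1.121], [0.0, 0.0, 0.0, 1.0]]
wrist {'vertical_fov': 70.30387185310755, 'cx': 322.3089929383137, 'cy': 239.74104263043387} [[-0.374, -0.881, -0.289, 0.131], [0.927, -0.355, -0.118, -0.54], [0.001, -0.312, 0.95, 0.372], [0.0, 0.0, 0.0, 1.0]]
{'time_s': 0.15, 'joints': array([-9.03366983e-01,  2.55601220e-01,  1.07304012e-01, -3.32677942e-04,
       -1.42387385e+00, -2.84578890e-01]), 'joint_vel': array([ 0.00138924, -0.00222582,  0.00291325,  0.00162274,  0.00043285,
        0.0020206 ]), 'effort': array([-7.90580234e-04, -3.86939442e+01,  2.38080525e+01,  5.36658391e+00,
       -4.56294569e-03, -5.20688175e-06]), 'ee_pos': array([ 0.20535796, -0.50983512,  0.23061288]), 'orientation': array([-1.90234217e-01,  9.81738480e-01,  6.86346663e-04, -1.68732844e-04]), 'wrist_force': array([0.31666897, 0.60183233, 0.27542331]), 'torque': array([ 0.05892231,  0.06662026, -0.01023153]), 'finger_force': 0.0, 'grip_width': 0.0853315394082874} -0.0187
```

View pics/scene0.png

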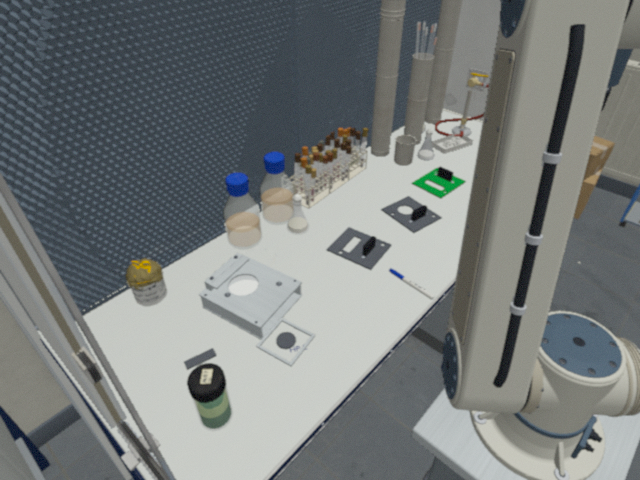

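View pics/side0.png

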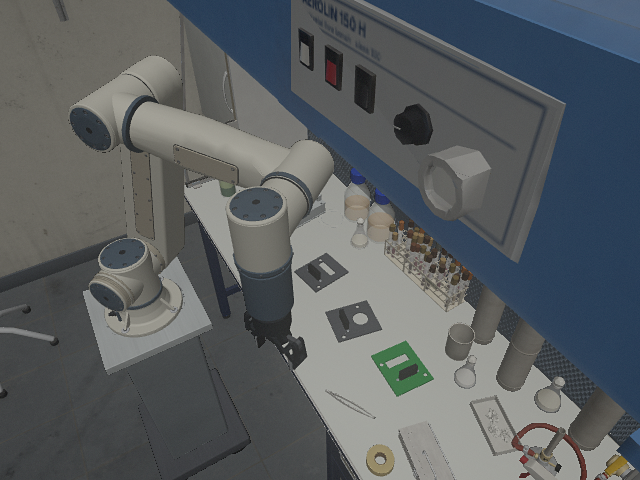

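The sample in the frame at scene (286,341) is round, and the oblong one lies outside at (200,357). Candidates for the wanted plate are the dark plate with an oblong window at (358,247), the dark plate with a round window at (411,213) and the green look-alike at (438,182). I choose the dark round one at (411,213), which is at side (354,322). Next I take close crops.

Run:
```python
from h import *
s=cv2.imread('pics/scene0.png'); w=cv2.imread('pics/side0.png')
a=cv2.resize(s[245:365,185:325],(800,686),interpolation=cv2.INTER_CUBIC)[:600]
b=cv2.resize(s[185:245,370:450],(400,300),interpolation=cv2.INTER_CUBIC)
c=cv2.resize(w[290:350,315:395],(400,300),interpolation=cv2.INTER_CUBIC)
cv2.imwrite('pics/jig.png',cv2.resize(s[250:350,190:310],(720,600),interpolation=cv2.INTER_CUBIC))
cv2.imwrite('pics/mask.png',np.vstack([cv2.resize(b,(400,300)),c]))
S=load('scene0');W=load('side0')
for n,q,u,v in(('disc',S,286,341),('slot',S,200,357),('maskplate',S,400,222),('maskplate side',W,345,332),('flask',S,298,225),('jar',S,208,375),('deck',S,262,305)): print(n,atd(q,u,v).round(3))
```

```text
disc [0.442 0.18  0.004]
slot [0.541 0.324 0.006]
maskplate [ 0.495 -0.309  0.004]
maskplate side [ 0.458 -0.387  0.005]
flask [ 0.671 -0.088  0.03 ]
jar [0.418 0.371 0.126]
deck [0.522 0.17  0.046]
```

View pics/jig.png

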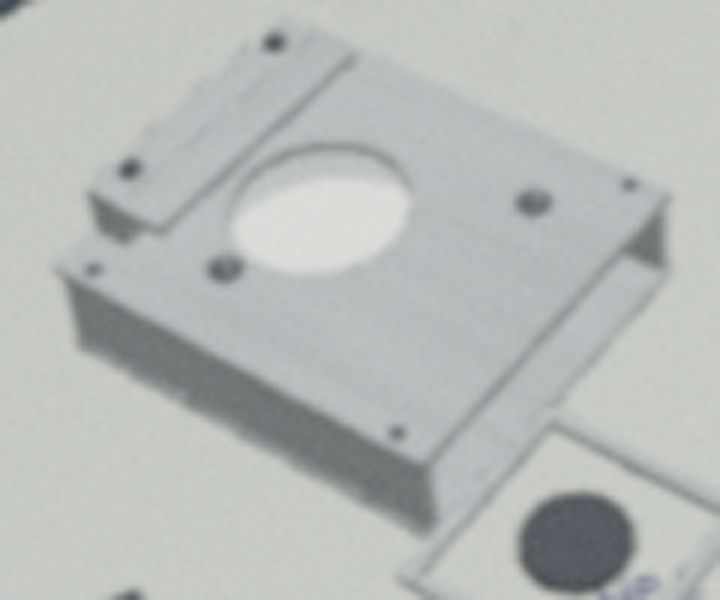

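View pics/mask.png

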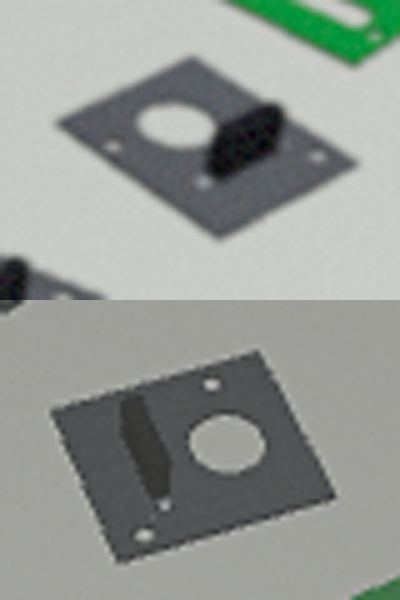

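View pics/wrist0.png

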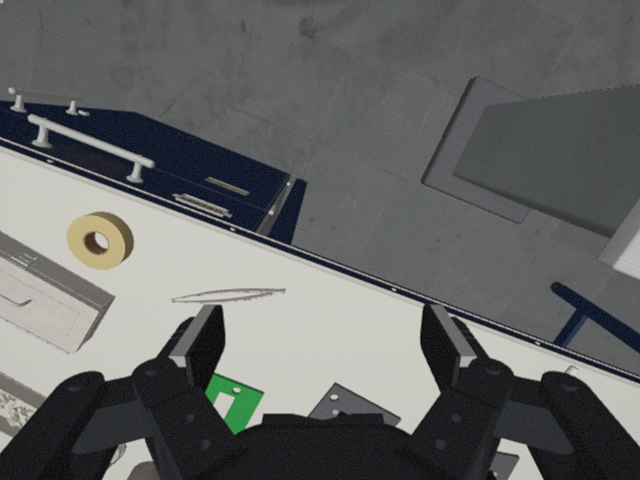

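The crop shows a dark plate with a round window, so the choice holds. In the jig crop the pins are at (228,268) and (533,203) and the deck corners at (430,467), (668,197) and (58,268). Next I fit the poses.

```bash
cat >> h.py <<'E'
from scipy.optimize import least_squares
def fit(obs,x0,z=0):
    # obs: list of (cam, px, local xyz mm)
    def res(p):
        c,s=np.cos(p[2]),np.sin(p[2]); r=[]
        for q,px,l in obs:
            l=np.array(l)/1e3; r+=list(np.array(proj(q,(p[0]+c*l[0]-s*l[1],p[1]+s*l[0]+c*l[1],z+l[2])))-px)
        return np.array(r)
    o=least_squares(res,x0); return o.x,o.fun.reshape(-1,2).round(1)
E
python3 - <<'E'
from h import *
S=load('scene0');W=load('side0')
J=[((430,467),(-85,75,45)),((668,197),(-85,-75,45)),((58,268),(85,75,45)),((435,533),(-85,75,0)),((160,232),(47,55,68)),((352,57),(47,-55,68)),((228,268),(30,43,49)),((533,203),(-45,-43,49))]
J=[(S,(190+(u-2.5)/6,250+(v-2.5)/6),l) for (u,v),l in J]
p,r=fit(J,[.5,.1,0]);print('jig',p,np.degrees(p[2]),r.tolist())
A=[((192,57),(65,-55,5)),((57,123),(65,55,5)),((220,240),(-65,55,5)),((357,163),(-65,-55,5)),((113,147),(30,43,2.5)),((318,157),(-45,-43,2.5))]
A=[(S,(370+(u-2)/5,185+(v-2)/5),l) for (u,v),l in A]
B=[((260,52),(65,55,5)),((52,110),(-65,55,5)),((122,262),(-65,-55,5)),((335,195),(65,-55,5)),((211,84),(30,43,2.5)),((144,235),(-45,-43,2.5))]
B=[(W,(315+(u-2)/5,290+(v-2)/5),l) for (u,v),l in B]
for n,o in(('scene',A),('side',B),('both',A+B)):
    p,r=fit(o,[.5,-.35,0]);print(n,p,np.degrees(p[2]),r.tolist())
    c,s=np.cos(p[2]),np.sin(p[2]);print(' handle',p[0]-c*.028,p[1]-s*.028)
from scipy.spatial.transform import Rotation as R
print(R.from_quat(ctrl.get_obs()['orientation']).as_matrix().round(3))
E
```

```text
jig [0.5783119  0.15307763 0.18861375] 10.80677166629427 [[-0.5, -0.1], [0.8, -1.0], [-0.9, 0.3], [0.5, 2.6], [-0.0, -0.1], [0.4, -0.9], [-0.4, -0.5], [0.2, -1.1]]
scene [ 0.49496932 -0.36166476 -0.19313714] -11.065943126056142 [[0.0, -0.1], [-0.4, -0.1], [0.1, -0.2], [0.6, 0.1], [-0.1, 0.2], [-0.2, 0.1]]
 handle 0.46748992268842804 -0.35629047845281003
side [ 0.49897342 -0.36386847 -0.19163974] -10.98014804906539 [[-0.1, -0.2], [-0.1, 0.2], [-0.6, -0.3], [0.4, -0.1], [0.2, 0.2], [0.2, 0.2]]
 handle 0.47148601126190925 -0.3585353407079564
both [ 0.49731242 -0.36372847 -0.19203678] -11.002897221583595 [[-0.3, -0.7], [-0.6, -0.7], [-0.2, -1.0], [0.2, -0.6], [-0.4, -0.4], [-0.5, -0.6], [-0.6, 0.0], [-0.6, 0.4], [-1.2, -0.0], [-0.1, 0.1], [-0.3, 0.4], [-0.3, 0.4]]
 handle 0.4698271290423226 -0.3583844245668699
[[-0.928 -0.374 -0.001]
 [-0.374  0.928  0.001]
 [ 0.     0.001 -1.   ]]
```

```bash
python3 -m inch '{"travel":[[-0.015,0.002,0.004],[-0.045,0.006,0.01],[-0.08,0.011,0.018],[-0.115,0.016,0.026],[-0.15,0.021,0.035],[-0.185,0.026,0.043],[-0.22,0.031,0.051],[-0.25,0.035,0.059],[-0.275,0.038,0.065],[-0.295,0.041,0.07],[-0.302,0.042,0.071],[-0.302,0.042,0.071]],"delta_rot":[[0,0,-3],[0,0,-8],[0,0,-14],[0,0,-20],[0,0,-26],[0,0,-33],[0,0,-40],[0,0,-46],[0,0,-52],[0,0,-56],[0,0,-57],[0,0,-57]]}' 1
python3 - <<'E'
from h import *
import cv2
shot('wrist','w1'); S=load('w1')
print(np.degrees(np.arctan2(*(S['T'][:2,0][::-1]))))
im=cv2.imread('pics/w1.png')
p=[.4973,-.3637,-.19204];c,s=np.cos(p[2]),np.sin(p[2])
for l in((65,55,5),(-65,55,5),(-65,-55,5),(65,-55,5),(-28,0,37)):
    l=np.array(l)/1e3;q=proj(S,(p[0]+c*l[0]-s*l[1],p[1]+s*l[0]+c*l[1],l[2]));print(l,np.round(q,1))
E
```

```text
time_s: 1.15
ee_pos: [0.4707, -0.3573, 0.1592]
orientation: [-0.636, 0.771, 0.001, -0.0]
wrist_force: [0.3, -1.2, 0.1]
grip_width: 0.0853
finger_force: 0.0
169.08280215400518
[0.065 0.055 0.005] [223.9 276.2]
[-0.065  0.055  0.005] [361.1 276.2]
[-0.065 -0.055  0.005] [365.9 157.3]
[ 0.065 -0.055  0.005] [212.4 157.1]
[-0.028  0.     0.037] [322.2 230.3]
```

View pics/w1.png

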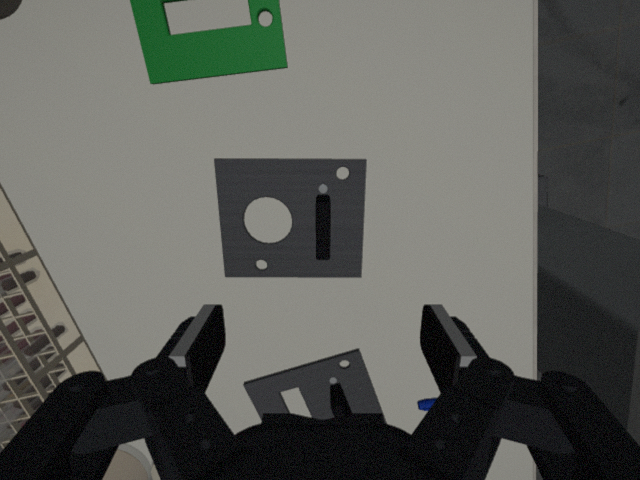

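The view agrees with the fit to within about 2 px: plate corners are at (215,159), (366,159), (361,277) and (225,277), and the handle at (323,228). I'll descend and grip.

```bash
python3 -m inch '{"travel":[[0,0.0005,0.015],[0,0.0005,0.04],[0,0.0005,0.065],[0,0.0005,0.09],[0,0.0005,0.11],[0,0.0005,0.125],[0,0.0005,0.137],[0,0.0005,0.144],[0,0.0005,0.148],[0,0.0005,0.148]],"delta_rot":[[0,0,0],[0,0,0],[0,0,0],[0,0,0],[0,0,0],[0,0,0],[0,0,0],[0,0,0],[0,0,0],[0,0,0]]}' 1 && python3 -m inch '{"travel":[[0,0,0],[0,0,0],[0,0,0],[0,0,0],[0,0,0],[0,0,0],[0,0,0],[0,0,0],[0,0,0],[0,0,0]],"delta_rot":[[0,0,0],[0,0,0],[0,0,0],[0,0,0],[0,0,0],[0,0,0],[0,0,0],[0,0,0],[0,0,0],[0,0,0]]}' 0 70
```

```text
time_s: 2.03
ee_pos: [0.4687, -0.3587, 0.0121]
orientation: [-0.635, 0.772, 0.0, -0.0]
wrist_force: [-1.0, 0.4, 0.1]
grip_width: 0.0858
finger_force: 0.0
time_s: 2.87
ee_pos: [0.4697, -0.3584, 0.0127]
orientation: [-0.636, 0.772, -0.0, 0.0]
wrist_force: [-1.5, 1.3, 5.5]
grip_width: 0.0109
finger_force: 69.5
```

```bash
python3 -m inch '{"travel":[[0,0,-0.008],[0,0,-0.025],[0,0,-0.05],[0,0,-0.08],[-0.005,0,-0.11],[-0.015,0.002,-0.14],[-0.035,0.005,-0.165],[-0.06,0.008,-0.185],[-0.09,0.012,-0.195],[-0.125,0.017,-0.197],[-0.16,0.022,-0.197],[-0.195,0.027,-0.197]],"delta_rot":[[0,0,0],[0,0,0],[0,0,0],[0,0,0],[0,0,0],[0,0,0],[0,0,-1],[0,0,-2],[0,0,-4],[0,0,-6],[0,0,-8],[0,0,-10]]}' && python3 -m inch '{"travel":[[-0.035,0.005,0],[-0.067,0.01,0],[-0.1,0.015,0],[-0.133,0.02,0],[-0.166,0.025,0],[-0.2,0.03,0],[-0.23,0.036,0],[-0.26,0.041,0],[-0.285,0.045,0],[-0.305,0.047,0],[-0.317,0.046,0],[-0.317,0.046,0]],"delta_rot":[[0,0,-1],[0,0,-2.5],[0,0,-4],[0,0,-5.5],[0,0,-7],[0,0,-8],[0,0,-9],[0,0,-10],[0,0,-11],[0,0,-11.5],[0,0,-11.8],[0,0,-11.8]]}'
python3 - <<'E'
from h import *
shot('wrist','w2'); o=ctrl.get_obs();print(o['ee_pos'],o['orientation'],o['grip_width'])
E
```

```text
time_s: 3.87
ee_pos: [0.4796, -0.1602, 0.2092]
orientation: [-0.701, 0.713, 0.0, -0.0]
wrist_force: [1.6, 0.1, -1.8]
grip_width: 0.0105
finger_force: 68.7
time_s: 4.87
ee_pos: [0.44, 0.1577, 0.2088]
orientation: [0.771, -0.637, -0.0, 0.0]
wrist_force: [0.7, 0.2, -2.3]
grip_width: 0.0108
finger_force: 68.7
[0.43997628 0.15650582 0.20886769] [ 7.70576214e-01 -6.37347525e-01 -2.36517368e-04  6.11929556e-04] 0.01052210424483016
```

View pics/w2.png

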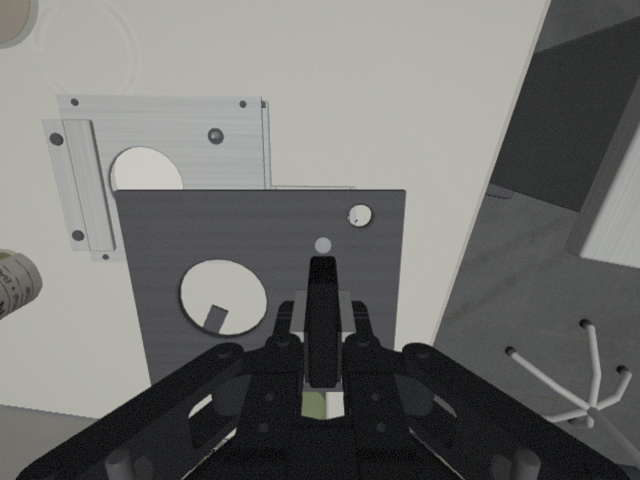

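The plate's near edge is at row 190 and hole_b at (360,215). Pin_b is at (216,135), but the plate hides pin_a. I'll shift 70 mm so that both pins show.

```bash
python3 -m inch '{"travel":[[-0.01,0,0],[-0.03,0,0],[-0.05,0,0],[-0.065,0,0],[-0.07,0,0],[-0.07,0,0],[-0.07,0,0]],"delta_rot":[[0,0,0],[0,0,0],[0,0,0],[0,0,0],[0,0,0],[0,0,0],[0,0,0]]}'
python3 - <<'E'
from h import *
shot('wrist','w3'); o=ctrl.get_obs();print(o['ee_pos'],o['orientation'])
im=cv2.imread('pics/w3.png')
cv2.imwrite('pics/w3c.png',cv2.resize(im[0:240,40:360],(800,600),interpolation=cv2.INTER_CUBIC))
E
```

```text
time_s: 5.5
ee_pos: [0.4272, 0.2241, 0.2092]
orientation: [0.77, -0.638, 0.0, 0.0]
wrist_force: [-0.2, 0.5, -2.6]
grip_width: 0.0105
finger_force: 68.7
[0.42730684 0.22396658 0.2092533 ] [ 7.69892211e-01 -6.38173904e-01  5.21685606e-05  2.22634237e-04]
```

View pics/w3c.png

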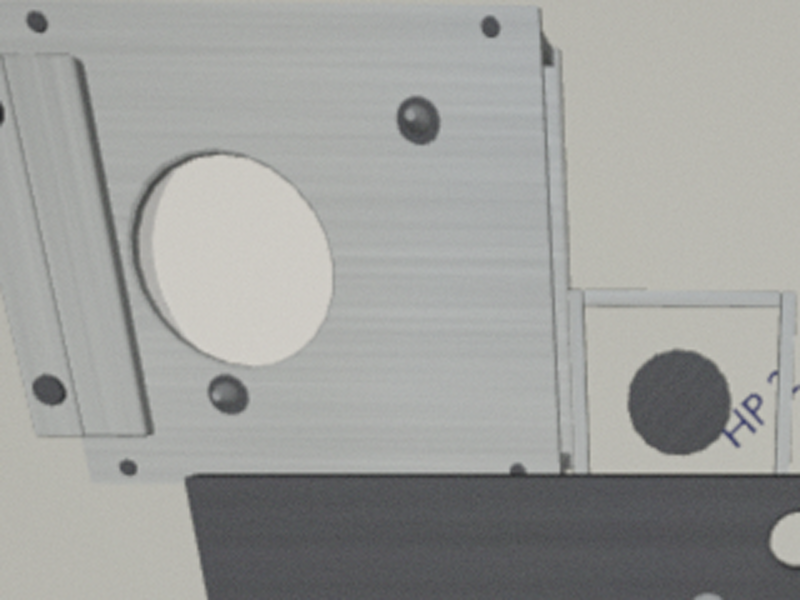

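Run:
```python
from h import *
from scipy.spatial.transform import Rotation as R
W3=load('w3');W2=load('w2')
J=[((541,9),(-85,-75,45)),((418,121),(-45,-43,49)),((228,395),(30,43,49)),((78,58),(47,-55,68)),((148,435),(47,55,68))]
J=[(W3,(40+(u-.75)/2.5,(v-.75)/2.5),l) for (u,v),l in J]
p,r=fit(J,[.578,.153,.19]);print('jig',p.round(4),np.degrees(p[2]).round(2),r.tolist())
S=load('scene0');Js=[((430,467),(-85,75,45)),((668,197),(-85,-75,45)),((58,268),(85,75,45)),((160,232),(47,55,68)),((352,57),(47,-55,68)),((228,268),(30,43,49)),((533,203),(-45,-43,49))]
Js=[(S,(190+(u-2.5)/6,250+(v-2.5)/6),l) for (u,v),l in Js]
q,r=fit(Js,[.578,.153,.19]);print('jig scene',q.round(4),np.degrees(q[2]).round(2),r.tolist())
# depth check
for u,v in((150,30),(230,100),(95,85)): print(atd(W3,u,v).round(4))
# plate in w2
ee=np.array([.43998,.15651,.20887]);Rt=R.from_quat([.77058,-.63735,-.0002,.0006])
yaw=np.radians(10.8)
K=[((116,190),(65,-55,5)),((406,190),(-65,-55,5)),((360,215.5),(-45,-43,2.5)),((223.5,297),(22,0,2.5))]
def res(x):
    P=R.from_euler('ZYX',[x[3],x[4],x[5]]);out=[]
    for px,l in K: out+=list(np.array(proj(W2,P.apply(np.array(l)/1e3)+x[:3]))-px)
    return np.r_[out,(x[2]-(ee[2]-.0125))/.001*.7,x[4:]/np.radians(1)*.7]
o=least_squares(res,[.47,.16,.196,yaw,0,0]);x=o.x
print('plate',x[:3].round(4),np.degrees(x[3:]).round(2),o.fun.round(1))
h=R.from_euler('ZYX',x[3:]).apply([-.028,0,0])+x[:3]
print('handle-TCP in tool',Rt.inv().apply(h-ee).round(4))
d=W2['d'];print('plate depth pts',[atd(W2,u,v).round(4).tolist() for u,v in((135,205),(390,200),(290,220),(160,300),(280,340))])
```

```text
jig [0.5784 0.154  0.1767] 10.12 [[1.1, -0.4], [0.5, -0.2], [-1.0, 1.0], [-1.1, -1.2], [0.4, 1.7]]
jig scene [0.5772 0.1538 0.1867] 10.7 [[-0.5, 0.4], [0.9, -0.5], [-0.9, 0.6], [0.0, 0.3], [0.5, -0.6], [-0.3, -0.1], [0.4, -0.7]]
[0.5889 0.0989 0.0437]
[0.5216 0.1383 0.0439]
[0.6339 0.1476 0.041 ]
plate [0.4665 0.1643 0.1947] [10.94  0.91  0.38] [-0.3 -0.4  0.3  0.2 -0.2 -0.4  0.2  0.8 -1.2  0.6  0.3]
handle-TCP in tool [-0.0026  0.0005  0.0138]
plate depth pts [[0.5312, 0.1275, 0.2002], [0.4193, 0.1036, 0.2006], [0.4617, 0.1212, 0.2002], [0.5181, 0.1736, 0.2002], [0.456, 0.1476, 0.2536]]
```

```bash
python3 -m inch '{"travel":[[0.012,-0.007,0.003],[0.035,-0.02,0.01],[0.06,-0.035,0.02],[0.08,-0.047,0.035],[0.093,-0.054,0.055],[0.098,-0.057,0.078],[0.0984,-0.0571,0.1],[0.0984,-0.0571,0.117],[0.0984,-0.0571,0.129],[0.0984,-0.0571,0.136],[0.0984,-0.0571,0.136],[0.0984,-0.0571,0.136]],"delta_rot":[[0,0,0],[0,0,0.1],[0,0,0.2],[0,0,0.3],[0,0,0.3],[0,0,0.3],[0,0,0.3],[0,0,0.3],[0,0,0.3],[0,0,0.3],[0,0,0.3],[0,0,0.3]]}'
python3 - <<'E'
from h import *
shot('wrist','w4'); o=ctrl.get_obs();print(o['ee_pos'],o['orientation'])
im=cv2.imread('pics/w4.png')
cv2.imwrite('pics/w4c.png',cv2.resize(im[60:360,40:440],(800,600),interpolation=cv2.INTER_CUBIC))
E
```

```text
time_s: 6.55
ee_pos: [0.502, 0.1383, 0.0737]
orientation: [0.768, -0.64, 0.0, -0.0]
wrist_force: [-0.3, -0.5, -1.0]
grip_width: 0.0103
finger_force: 68.6
[0.50234673 0.13866356 0.07425683] [ 7.68397877e-01 -6.39971929e-01  4.43898195e-04 -6.60335294e-04]
```

View pics/w4c.png

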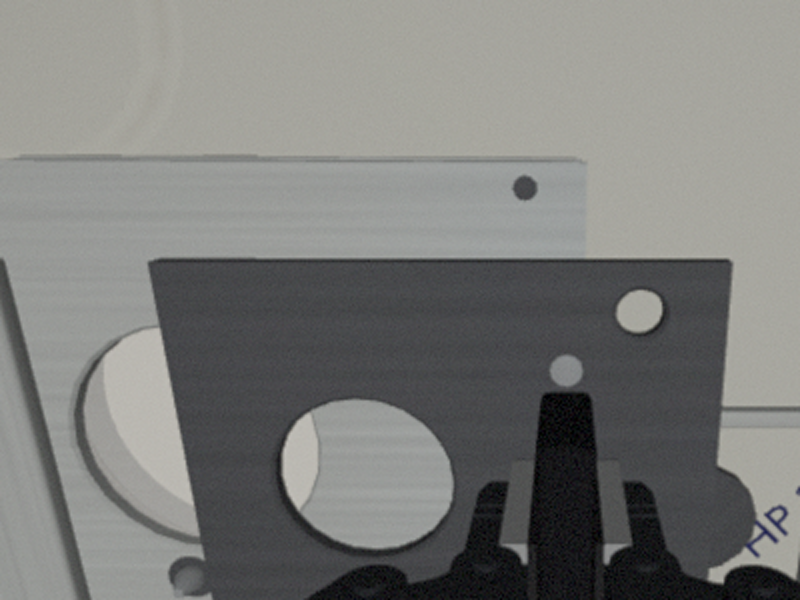

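Run:
```python
from h import *
W=load('w4'); px=lambda u,v:(40+(u-.5)/2,60+(v-.5)/2)
def pr(p,z,l):
    c,s=np.cos(p[2]),np.sin(p[2]);l=np.array(l)/1e3
    return np.array(proj(W,(p[0]+c*l[0]-s*l[1],p[1]+s*l[0]+c*l[1],z+l[2])))
# (px, local, mask)
def f(obs,x0,z):
    o=least_squares(lambda p:np.concatenate([(pr(p,z,l)-px(*q))*m for q,l,m in obs]),x0);return o.x,o.fun.round(1)
ee=np.array([.5022,.1385,.074])
B=[((585,160),(-85,-75,45),(1,1)),((1,260),(47,-55,68),(1,1)),((30,159),(30,-75,45),(0,1)),((150,325),(22,-33.5,45),(0,1)),((73,425),(55.5,0,45),(1,0)),((168,575),(34,43,45),(1,0))]
P=[((150,261),(65,-55,5),(1,1)),((732,261),(-65,-55,5),(1,1)),((640,312),(-45,-43,2.5),(1,1)),((366.5,474),(22,0,2.5),(1,1))]
j,r=f(B,[.578,.154,.18],0);print('jig',j.round(4),np.degrees(j[2]).round(2),r)
for z in(.060,.061,.062):
    p,r=f(P,[.53,.147,.18],z);print('plate',z,p.round(4),np.degrees(p[2]).round(2),r)
    c,s=np.cos(j[2]),np.sin(j[2]);d=p[:2]-j[:2];print(' in jig',(c*d[0]+s*d[1]).round(4),(-s*d[0]+c*d[1]).round(4))
print('depth: plate top',[atd(W,u,v)[2].round(4) for u,v in((130,200),(290,200),(380,200),(145,260))],'deck',[atd(W,u,v)[2].round(4) for u,v in((100,150),(200,165),(300,175),(70,170))],'lip',[atd(W,u,v)[2].round(4) for u,v in((25,260),(20,300),(30,330))])
```

```text
jig [0.5796 0.1533 0.1703] 9.76 [ 3.6  2.5 -7.2 -1.4  0.  -0.1  0.   0.5  0.3  0.   5.   0. ]
plate 0.06 [0.5287 0.1446 0.1798] 10.3 [-1.  -0.6  0.8  0.2  0.2 -0.6  0.1  1.5]
 in jig -0.0516 0.0001
plate 0.061 [0.5286 0.1444 0.1803] 10.33 [-2.1 -0.6  1.6  0.   0.7 -0.5 -0.2  2.1]
 in jig -0.0518 -0.0001
plate 0.062 [0.5285 0.1441 0.1807] 10.36 [-3.3 -0.6  2.5 -0.1  1.2 -0.5 -0.5  2.7]
 in jig -0.0519 -0.0004
depth: plate top [np.float64(0.0648), np.float64(0.0654), np.float64(0.0653), np.float64(0.0652)] deck [np.float64(0.0445), np.float64(0.0441), np.float64(0.0445), np.float64(0.0437)] lip [np.float64(0.067), np.float64(0.0675), np.float64(0.067)]
```

Run:
```python
from h import *
W=load('w4'); px=lambda u,v:(40+(u-.5)/2,60+(v-.5)/2)
j0=[.578,.154,np.radians(10.4)]
def loc(q,z,j=j0):
    w=atz(W,*px(*q),z)[:2]-j[:2];c,s=np.cos(j[2]),np.sin(j[2]);return (np.array([c*w[0]+s*w[1],-s*w[0]+c*w[1]])*1e3).round(1)
for n,q,z in(('corner -85,-75',(585,160),.045),('edge y-75',(30,159),.045),('lip47',(1,260),.068),('lip47',(45,430),.068),('lip47',(75,560),.068),('open top -33.5',(150,325),.045),('open left 55.5',(73,425),.045),('pin a 34',(168,575),.045),('plate 65,-55',(150,261),.066),('plate -65,-55',(732,261),.066),('hole_b -45,-43',(640,312),.0635),('win 22,0',(366.5,474),.0635)): print(n,loc(q,z))
W=load('w3'); px=lambda u,v:(40+(u-.75)/2.5,(v-.75)/2.5)
print('w3')
for n,q,z in(('corner -85,-75',(541,9),.045),('front edge -85',(562,470),.045),('pin_b -45,-43',(418,121),.049),('pin_a 30 43',(228,395),.049),('lip 47,-55',(78,58),.068),('lip 47,55',(148,435),.068),('open right -11.5',(333,275),.045),('open left 55.5',(133,245),.045),('open top -33.5',(215,151),.045),('open bottom 33.5',(252,366),.045)): print(n,loc(q,z))
```

```text
corner -85,-75 [-82.6 -76.2]
edge y-75 [ 50.7 -76.3]
lip47 [ 44.8 -55.9]
lip47 [ 44.8 -15.6]
lip47 [45.7 20.1]
open top -33.5 [ 29.7 -35. ]
open left 55.5 [55.9 -6.8]
pin a 34 [38.8 41.1]
plate 65,-55 [ 13.7 -55.3]
plate -65,-55 [-114.7  -55.5]
hole_b -45,-43 [-95.1 -43.2]
win 22,0 [-28.5  -1.7]
w3
corner -85,-75 [-84.1 -74.4]
front edge -85 [-84.   67.9]
pin_b -45,-43 [-44.4 -42.7]
pin_a 30 43 [29.6 41.9]
lip 47,-55 [ 46.5 -54.6]
lip 47,55 [47.7 53.3]
open right -11.5 [-10.1   2.7]
open left 55.5 [55.1 -6.2]
open top -33.5 [ 23.  -34.5]
open bottom 33.5 [21.8 32.4]
```

```bash
python3 -m inch '{"travel":[[0,0,0.003],[0,0,0.006],[0,0,0.006],[0,-0.004,0.006],[0,-0.012,0.006],[0,-0.02,0.006],[0,-0.028,0.006],[0,-0.036,0.006],[0,-0.043,0.006],[0,-0.048,0.006],[0,-0.0505,0.006],[0,-0.0505,0.006]],"delta_rot":[[0,0,0],[0,0,0],[0,0,0],[0,0,0],[0,0,0],[0,0,0],[0,0,0],[0,0,0],[0,0,0],[0,0,0],[0,0,0],[0,0,0]]}'
python3 - <<'E'
from h import *
shot('wrist','w5'); o=ctrl.get_obs();print(o['ee_pos'],o['orientation'],o['wrist_force'],o['torque'])
W=load('w5')
im=cv2.imread('pics/w5.png')
a=cv2.resize(im[130:310,90:410],(800,450),interpolation=cv2.INTER_CUBIC)
b=cv2.resize(im[195:235,335:385],(188,150),interpolation=cv2.INTER_CUBIC)
r=cv2.resize(im[300:480,90:410],(266,150));
side,_=ctrl.capture('scene');sc=side[:,:,::-1][240:340,190:320]
bot=np.hstack([b,r,cv2.resize(sc,(195,150),interpolation=cv2.INTER_CUBIC)])
bot=np.hstack([bot,np.zeros((150,800-bot.shape[1],3),np.uint8)])
cv2.imwrite('pics/w5c.png',np.vstack([a,bot]))
E
```

```text
time_s: 7.6
ee_pos: [0.5518, 0.148, 0.0671]
orientation: [0.768, -0.64, -0.0, 0.0]
wrist_force: [1.0, -0.3, -2.9]
grip_width: 0.0106
finger_force: 68.6
[0.55134694 0.14786935 0.06707129] [ 7.68408025e-01 -6.39960202e-01 -1.16876799e-04  1.82149255e-04] [-0.626887    0.38303388 -2.33140153] [0.00925201 0.08962466 0.03759098]
```

View pics/w5c.png

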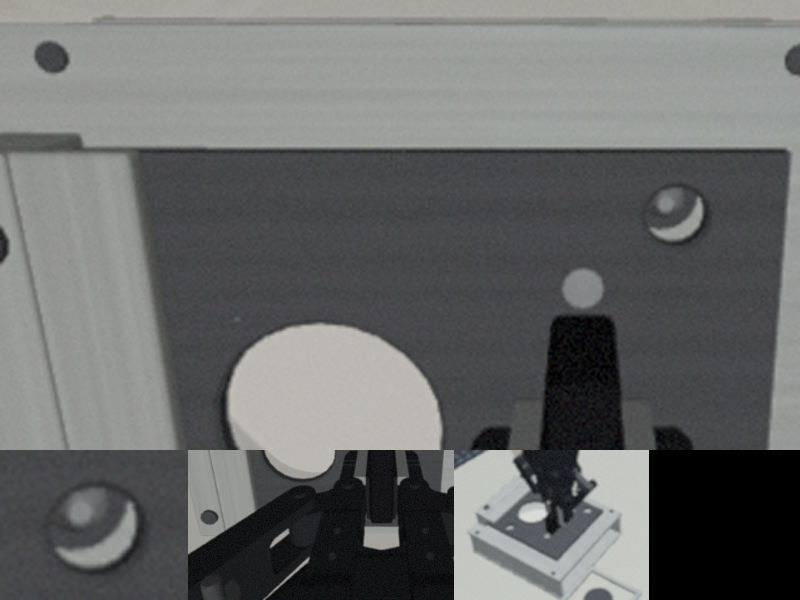

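The plate is under the lip and clear of contact. Through hole_b, centred at (360.3,215.5), the tip of pin_b shows at about (357.4,211.3). Next I compute the offset.

Run:
```python
from h import *
W=load('w5');j=np.radians(10.4);c,s=np.cos(j),np.sin(j);M=np.array([[c,s],[-s,c]])
h=np.mean([atz(W,360.2,215.3,z)[:2] for z in(.055,.060)],0)
t=atz(W,357.4,211.3,.053)[:2]
print('pin-hole in jig mm',M@(t-h)*1e3)
for zc in(.001,.002): # camera z bias
    print(M@(atz(W,357.4,211.3,.053-zc)[:2]-atz(W,360.2,215.3,.0575-zc)[:2])*1e3)
# rectified hole patches and pin spot, numeric check: hole silhouette and bright tip
p=W['p'].astype(float).mean(2);print(p[205:227,350:372].astype(int))
print('depth plate top',[atd(W,u,v)[2].round(4) for u,v in((170,200),(250,210),(390,220))],'lip',[atd(W,u,v)[2].round(4) for u,v in((120,220),(130,280))],'deck',[atd(W,u,v)[2].round(4) for u,v in((250,165),(350,165))])
```

```text
pin-hole in jig mm [ 0.86138441 -0.79790632]
[ 0.87024915 -0.81026701]
[ 0.87911389 -0.82262769]
[[ 72  74  74  65  60  60  68  78  86  97  90  89  87  64  57  55  53  55
   61  69  73  71]
 [ 76  66  60  67  82 100 101 103 106 108 105  98  93  74  72  66  63  55
   51  59  69  72]
 [ 67  61  61  80 102 112 116 111 111 107 106 103  97  80  71  71  69  65
   56  55  55  68]
 [ 57  64  77  98 110 119 124 118 113 110 106 104  89  78  68  72  73  69
   74  82  52  58]
 [ 60  69  87 101 118 132 134 134 122 109 105  97  91  85  71  67  73  72
   97 133  92  53]
 [ 65  76  89 108 134 134 133 136 132 116 102  95  90  76  68  70  67  73
  105 149 100  49]
 [ 70  80  87 113 132 133 133 137 136 121 100  93  88  73  64  64  70  74
  109 153 133  60]
 [ 67  65  81 111 137 133 134 135 131 107  97  88  80  75  66  71  71  90
  139 157 144  72]
 [ 66  61  69  97 124 133 131 128 122  91  87  80  74  68  73  67  75 115
  153 158 149  75]
 [ 62  62  67  71 102 112 115 107  92  78  76  75  70  69  65  69  89 136
  157 158 149  75]
 [ 60  58  57  61  71  78  83  79  70  70  72  68  71  73  72  81 112 151
[... 510 characters left out ...]
 113 122 139 144 150 151 155 154 157 154 156 149
  114  61  33  51]
 [ 96 137 145 143 144 147 145 149 151 157 156 155 153 154 154 153 148 112
   60  33  44  56]
 [ 63 104 139 156 157 157 155 154 154 153 157 153 156 154 155 150 116  66
   34  41  57  56]
 [ 63  61  91 125 142 154 156 155 153 154 151 152 157 146 117  94  60  40
   34  55  62  61]
 [ 62  62  56  72  89 109 124 136 136 133 133 120 115  93  64  44  36  51
   52  64  62  70]
 [ 68  67  61  52  51  54  71  81  86  81  75  69  61  41  42  36  51  63
   65  61  70  74]]
depth plate top [np.float64(0.0583), np.float64(0.0585), np.float64(0.059)] lip [np.float64(0.0667), np.float64(0.0671)] deck [np.float64(0.0443), np.float64(0.0444)]
```

```bash
python3 -m inch '{"travel":[[0.0005,-0.0008,0],[0.0008,-0.0012,0],[0.0008,-0.0012,0],[0.0008,-0.0012,0.0015],[0.0008,-0.0012,0.003],[0.0008,-0.0012,0.0045],[0.0008,-0.0012,0.006],[0.0008,-0.0012,0.006]],"delta_rot":[[0,0,0],[0,0,0],[0,0,0],[0,0,0],[0,0,0],[0,0,0],[0,0,0],[0,0,0]]}'
python3 - <<'E'
from h import *
shot('wrist','w6');W=load('w6')
print('plate top',[atd(W,u,v)[2].round(4) for u,v in((170,200),(250,210),(390,220))],'deck',[atd(W,u,v)[2].round(4) for u,v in((250,165),(350,165))])
p=W['p'].astype(float).mean(2);print(p[203:230,346:374].astype(int)); print(ctrl.get_obs()['torque'])
E
```

```text
time_s: 8.37
ee_pos: [0.5523, 0.1472, 0.0608]
orientation: [0.768, -0.64, -0.0, 0.0]
wrist_force: [0.0, -0.6, -2.2]
grip_width: 0.0109
finger_force: 68.6
plate top [np.float64(0.0522), np.float64(0.0523), np.float64(0.0526)] deck [np.float64(0.0442), np.float64(0.0443)]
[[ 78  77  72  76  71  73  74  73  75  72  73  66  66  60  67  59  64  65
   63  73  74  77  74  69  75  77  74  75]
 [ 74  75  73  76  76  71  72  77  72  64  61  57  56  60  62  52  53  53
   58  59  67  71  70  76  76  71  79  75]
 [ 77  70  75  73  71  76  76  65  57  57  62  71  84  89  81  73  67  63
   58  52  49  52  66  74  74  74  73  73]
 [ 72  70  75  75  75  70  61  63  72  89  93  94  98 100 100  97  86  75
   68  69  57  52  52  62  71  68  75  75]
 [ 70  73  74  76  68  60  59  78  95  98 102 102 104 105 102 104  94  82
   72  74  70  70  59  54  59  62  75  72]
 [ 76  71  68  69  57  64  81  92 100  97 100  99 103 105 107 106 104  96
   81  76  75  71  66  56  49  55  68  74]
 [ 70  72  73  62  60  74  84  96  96 104 104 106 106 108 104 106 106 105
   97  75  71  70  72  69  56  55  62  74]
 [ 74  68 
[... 1668 characters left out ...]
1  75  72  75  74  72  74  76  70
   61  76  57  41  33  55  58  58  67  76]
 [ 75  72  78  69  63  62  54  46  50  59  59  70  66  65  71  57  59  52
   46  41  34  49  62  59  64  68  71  73]
 [ 73  74  74  72  70  67  67  51  44  44  50  46  48  57  48  48  45  40
   28  32  50  58  62  63  68  70  73  73]
 [ 74  70  73  75  69  73  68  64  60  53  45  47  47  45  42  41  46  43
   54  59  62  61  60  72  72  70  72  74]
 [ 74  72  74  72  71  75  69  70  70  64  65  65  61  59  60  63  65  62
   63  65  65  66  69  75  71  76  74  74]
 [ 76  73  76  73  73  74  69  75  68  68  72  71  65  65  67  71  70  67
   68  68  67  72  73  69  73  72  72  73]]
[ 0.0375743  -0.00832702 -0.03150731]
```

```bash
python3 -m inch '{"travel":[[-0.0003,-0.0005,0],[-0.0003,-0.0005,0.001],[-0.0003,-0.0005,0.002],[-0.0003,-0.0005,0.003],[-0.0003,-0.0005,0.0035],[-0.0003,-0.0005,0.0035],[-0.0003,-0.0005,0.0035]],"delta_rot":[[0,0,0],[0,0,0],[0,0,0],[0,0,0],[0,0,0],[0,0,0],[0,0,0]]}'
python3 - <<'E'
from h import *
shot('wrist','w7');W=load('w7')
print('plate top',[atd(W,u,v)[2].round(4) for u,v in((170,200),(250,210),(390,220))],'deck',[atd(W,u,v)[2].round(4) for u,v in((250,165),(350,165))],ctrl.get_obs()['torque'])
E
```

```text
time_s: 9.0
ee_pos: [0.5531, 0.1477, 0.0578]
orientation: [0.768, -0.64, -0.0, -0.0]
wrist_force: [-0.1, -0.4, -1.7]
grip_width: 0.0108
finger_force: 68.7
plate top [np.float64(0.0489), np.float64(0.0492), np.float64(0.049)] deck [np.float64(0.0446), np.float64(0.0445)] [-0.01552593  0.0934673   0.02633296]
```

```bash
python3 -m inch '{"travel":[[0,0,0.0005],[0,0,0.0005]],"delta_rot":[[0,0,0],[0,0,0]]}' && python3 -m inch '{"travel":[[0,0,0],[0,0,0],[0,0,0],[0,0,0],[0,0,0],[0,0,0]],"delta_rot":[[0,0,0],[0,0,0],[0,0,0],[0,0,0],[0,0,0],[0,0,0]]}' 0.6 && python3 -m inch '{"travel":[[0,0,-0.01],[0,0,-0.03],[0,0,-0.055],[0,0,-0.085],[0,0,-0.115],[0,0,-0.13],[0,0,-0.135],[0,0,-0.135]],"delta_rot":[[0,0,0],[0,0,0],[0,0,0],[0,0,0],[0,0,0],[0,0,0],[0,0,0],[0,0,0]]}'
python3 - <<'E'
from h import *
shot('wrist','w8');W=load('w8')
im=cv2.imread('pics/w8.png');cv2.imwrite('pics/w8v.png',im)
for n,q in(('a',(.578,.154)),):
    c,s=np.cos(.1815),np.sin(.1815)
    for l in((60,-40),(-40,-20),(-60,-50),(-60,40),(0,-45),(40,-45),(-75,-65),(0,-65)):
        P=(q[0]+(c*l[0]-s*l[1])/1e3,q[1]+(s*l[0]+c*l[1])/1e3,.05);u,v=proj(W,P);print(l,round(u),round(v),atd(W,u,v)[2].round(4) if 1<u<638 and 1<v<478 else '')
E
```

```text
time_s: 9.22
ee_pos: [0.5531, 0.1477, 0.0577]
orientation: [0.769, -0.64, 0.0, -0.0]
wrist_force: [-2.5, -0.1, 1.4]
grip_width: 0.0108
finger_force: 69.3
time_s: 9.72
ee_pos: [0.5531, 0.1477, 0.0573]
orientation: [0.768, -0.64, 0.0, -0.0]
wrist_force: [-0.4, 0.4, -0.0]
grip_width: 0.051
finger_force: 0.0
time_s: 10.38
ee_pos: [0.5538, 0.1481, 0.1945]
orientation: [0.768, -0.64, 0.001, -0.002]
wrist_force: [-0.2, 0.3, -1.4]
grip_width: 0.0514
finger_force: 0.0
(60, -40) 221 179 0.0672
(-40, -20) 340 203 0.0494
(-60, -50) 365 168 0.0496
(-60, 40) 361 268 0.0491
(0, -45) 293 174 0.0493
(40, -45) 245 173 0.0493
(-75, -65) 384 149 0.0441
(0, -65) 292 149 0.0445
```

View pics/w8.png

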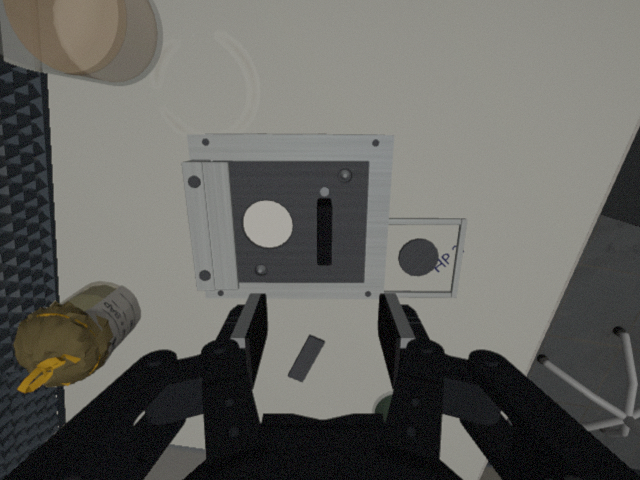

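The plate lies flat under the lip: its top reads 4.9 mm above the deck at every point I sampled. Both pins stand in their holes, at (346,175) and (262,270), and the gripper is clear.

```bash
python3 -c "
from workcell import ctrl
print(ctrl.finish_job())"
```

```text
the job is handed in; nothing more can be done
None
```

The round-window mask plate (mask_round) is home on the jig, flat on the deck under the rear lip with both pins in its holes; I let go and handed the job in at about 10.4 s, and the arm touched nothing else.

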